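# Hook the dropped carrier out of the gap and shut the guard bar

## Robot

A 6-joint arm with a two-finger parallel gripper is mounted at the origin on the work surface. World frame = base frame: x ahead of the robot, y to its left, z up, the work surface at z = 0. Lengths are in m, angles in rad, forces in N, time in s.
With the tool pointing down it reaches from about 0.3 to 0.775 m from the base axis. Payload 14.6 kg.
Tool frame: the origin (TCP) lies at the centre of the arm's flange, where the gripper is bolted on; the fingertips stand 199 mm ahead of it and the grasp point (between the pads) lies ctrl.tcp_to_grasp ahead of it (ctrl.tcp_to_grasp is the distance from the TCP to the grasp point, in m); z points along the fingers, y is the line along which they close (so a half turn about z gives the same grasp; the last joint's range is limited). The gripper opens to 94 mm and grips with 3 to 60 N. Pads are 16 mm wide; open, the fingers measure 119 mm over their backs; the gripper's body (75 mm by 177 mm) begins 78 mm behind the grasp point.
Start: joints at [1.075, 0.3, 1.521, -0, 1.321, -0.067], TCP at [0.229, 0.5, 0.405] pointing down, gripper open.
Joint ranges: [-3.03, 3.03], [-0.79, 2.21], [0.23, 2.52], [-1.04, 4.18], [0, 3.07], [-2.55, 2.55]. Speed limits (rad/s): [2.22, 2.22, 2.57, 3.14, 3.14, 3.14].

## Interface

Orientations are given as [roll, pitch, yaw] about the fixed x, y, z axes, in that order (R = Rz(yaw) Ry(pitch) Rx(roll)).
In Python, from station import ctrl gives the robot as it stands. The module is installed in compiled form; this text tells all that it offers.
- The arm moves only by the shell command python3 -m jog 'ROWS' [OPENING] [FORCE]. ROWS is JSON, a list of rows, each a list of 6 numbers: the shift along the tool's x, y, z in cm, then the turn, a rotation vector about the tool's x, y, z in rad. In form: [[tx, ty, tz, ax, ay, az], ...]. A call has 1 to 8 rows; each row is the pose to reach, as a shift and turn from the pose commanded when the call began, along the tool's axes at that moment; what a row does not reach only later rows make up. A row lasts 1/10 s, in which the tool goes at most 50 mm and 8.59 degrees, less where a joint would pass 70% of its speed; a pose out of reach is approached as far as the arm can. A call with a gripper value outside its range is refused whole. OPENING is the opening in per cent of the stroke, from 0 (shut) to 100 (fully open), set as the call begins (- or left out, the last holds). The fingers move at their own pace and stop on an object; FORCE is the grip in N (left out, the last holds). Time passes only in rows, so rows that repeat a pose let the fingers close. It gives the time, the measured TCP pose, the force, the opening and the grip force at its end, in the units of the state.
- ctrl.get_obs(): the state, without advancing time (a new reading comes with each control period).
- ctrl.camera(name): name is "side" or "top"; returns a dict with "img" (480x640x3 uint8, blue, green, red), "intrinsics" (3x3 intrinsics, pixels), "k1" (the pictures are not rectified: a ray, as slopes to the right and down, at radius r is drawn at 1 + k1 r^2 times it, then the intrinsics apply), "R" (3x3) and "t" (3): a world point X has camera coordinates R X + t. Camera axes: x right, y down, z forward; pixel columns grow to the right and rows downward; lengths in m; the calibration is good to about 2 mm. A picture is of the moment at which its call begins. There is no depth.
- ctrl.hand_in(): hands the job in; it is judged then, once.
The state is a dict: "time_s": time; "qpos": joint angles; "joint_vel": joint speeds; "tau": joint torques, N m; "ee_pos": TCP position; "eef_rot": TCP orientation; "force": force on the tool from outside, world axes, zero at the start; "moment": the same for the moment, N m; "grip_width": finger opening in m; "grip_force": force on a finger pad.
Only numpy, scipy, OpenCV 4.12 (cv2) and the standard library are available. Lean on these libraries where they do the work, as an engineer would, in place of code of your own. Each camera call takes 0.05 s, during which the arm holds its last target. There are 200 camera calls.

## Task

An orange tube carrier has fallen into the narrow gap between the blue tube rack and the mini centrifuge. Hook it out of the gap with the yellow-handled bent rod, not with the hand, and pull it well clear of the guard bar; then push the free end of the guard bar round its pin until it rests fully against its red stop across the mouth of the gap. At the end the carrier lies flat and the rod stands upright on its foot on the bench, both outside the shut bar and away from it, and everything else stands where it was.

Things in the scene. Friction and masses are not known exactly. Their poses are not given: they have to be found in the camera images.
- station: Fixed group: blue tube rack and white mini centrifuge with a straight gap 40 mm wide between them. Origin: on the bench, in the middle of the gap's open mouth. y runs along the gap, out of the mouth; x across it, towards the centrifuge; z up. The gap is 164 mm deep (y 0 to -164), shut at its inner end by a plate, open above. Rack: x -100 to -20, y -170 to 0, 70 tall with its tube caps.
- centrifuge_top (a point): Middle of the mini centrifuge's lid, 127 mm high. In the station's frame the centrifuge covers x 20 to 180, y -170 to 0, and is 100 mm tall at its edges.
- bar_stop (a point): Middle of the red face of the bar's stop, a steel block on the centrifuge's end wall at x 47 to 63, y 0 to 36, z 8 to 30 mm in the station's frame. The face looks along the station's y.
- bar_pin (a point): Axis of the fixed upright pin that the guard bar turns on, 17 mm above the bench, at x -100, y 45 mm in the station's frame. The pin's head is 37 to 42 mm high.
- guard_bar (a joint): Guard bar angle, rad: 0 = shut on the red stop, the bar lying along the station's x across the gap's mouth; grows as the free end swings out anticlockwise (from above) towards the station's y; limit 1.6. Bar 175 mm long from the pin, 18 wide, z 8 to 26 mm. Stays where left; pushing its end takes about 1 N. Below 1.3 rad it is in the way of a hand fishing with the rod; it may be swung further open.
- bar_knob (a point): On the aluminium guard bar's centre line, 160 mm from the pin, 17 mm above the bench (mid-height of the bar). Above it stands the red knob, 18 mm in diameter, its top 65 mm high.
- carrier: Orange plastic tube carrier, a block 62 long (x) x 26 wide (y) x 18 high, 40 g, with a white cap 6 mm high on the -x half. The +x half is a frame round a pocket, an open window that goes right through to the bench. Origin: centre of its underside. It lies flat on the bench in the gap with its +x end towards the mouth.
- carrier_pocket (a point): Centre of the pocket at bench level, 12.5 mm from the carrier's centre along its x. The pocket is 29 mm long (x) and 18 mm wide (y); the frame wall at its +x end is 4 mm thick and 18 mm high.
- rod: Bent rod, 120 g, standing on its foot (64 x 44 x 5 mm). Yellow upright handle blade 60 long (x) x 14 thick (y), top 56 mm high; grip it across the 14 mm, from above. A steel rod 7 mm in diameter leaves it towards +x, level, 38 mm up, and ends in a right-angle bend down to the toe at foot level. Origin: under the handle's centre, on the bench. To fish, point x into the gap.
- rod_toe (a point): Lower tip of the rod's bent end, 180 mm from the handle's centre along the rod's x, at foot level.
- white_jar: Bystander: small white jar, 48 mm in diameter, 50 high, near the mouth of the gap. Origin: centre of its underside.
- amber_bottle: Bystander: amber bottle, 66 mm in diameter, 140 high. Origin: centre of its underside.
- tip_box: Bystander: green box 110 x 80 x 45 mm. Origin: centre of its underside.
- flask: Bystander: conical glass flask, 84 mm across, 125 high. Origin: centre of its underside.
- beaker: Bystander: steel beaker, 68 mm in diameter, 90 high. Origin: centre of its underside.
- spatula: Bystander: spatula lying on the bench, 170 mm long.
- dish_jar: Bystander: clear jar with a blue lid, 56 mm in diameter, 60 high. Origin: centre of its underside.

How it is judged:
On the way, in this order (a step that is already met when the one before it is completed fails the run):
1. the carrier has been hooked out of the gap, wholly past the mouth (y of carrier in the frame of station above 0.035 m), for 0.1 s.
2. the guard bar rests against its stop (value of joint guard_bar below 0.03 rad), for 0.2 s.
At the end, for the whole second after the job is handed in: The guard bar is within 0.03 rad of its stop; the carrier lies flat on the bench outside the shut bar, its centre more than 85 mm out from the mouth of the gap; the rod stands upright on its foot on the bench, handle and toe more than 60 mm out from the mouth; both at rest (value of joint guard_bar below 0.03 rad and y of carrier in the frame of station above 0.085 m and height (world z) of each of carrier, rod below 0.01 m and angle between each of carrier, rod's own z axis and vertical below 0.2 rad and y of each of rod_toe, rod in the frame of station above 0.06 m and linear speed of each of rod, carrier below 0.02 m/s); the robot touches nothing.
It fails at once if the hand touches the carrier while it is still in the gap (contact force between the fingers and carrier above 0.5 N and y of carrier in the frame of station below 0.031 m).
It fails at once if a bystander is displaced by more than 30 mm or tipped over (distance of any of white_jar, amber_bottle, tip_box, flask, beaker, spatula, dish_jar from where it was at the start of the episode above 0.03 m or angle between any of white_jar, amber_bottle, tip_box, flask, beaker, dish_jar's own z axis and vertical above 0.5 rad).
It also fails if it takes over 72 s, if anything falls off the work surface, if the arm or the gripper's body presses on something with over 40 N, if the wrist force passes 120 N, or if a joint passes its speed limit or range.

## Working session

There is one attempt and no reset: what is moved stays moved. The work goes in short steps, Python scripts to look and compute and a shell command to move; the robot and the scene stay as the last step left them, time stands still between calls to the robot, and variables do not carry over. Pictures are saved under pics/ and viewed, at most 10 in all, crops included, and the job is handed in when it is done.

```bash
mkdir -p pics; cat > h.py <<'E'
import numpy as np, cv2
from station import ctrl
def shot(n,f=None):
    c=ctrl.camera(n)
    if f: cv2.imwrite(f,c['img'])
    return c
def ray(c,u,v):
    K=np.array(c['intrinsics'],float);k1=float(c['k1'])
    p=cv2.undistortPoints(np.array([[[u,v]]],float),K,np.array([k1,0,0,0,0.]))[0,0]
    R=np.array(c['R']);t=np.array(c['t'])
    return -R.T@t, R.T@np.array([p[0],p[1],1.])
def onz(c,u,v,z):
    o,d=ray(c,u,v); return o+d*(z-o[2])/d[2]
def proj(c,X):
    p,_=cv2.projectPoints(np.array(X,float).reshape(-1,3),cv2.Rodrigues(np.array(c['R'],float))[0],np.array(c['t'],float),np.array(c['intrinsics'],float),np.array([float(c['k1']),0,0,0,0]))
    return p[:,0]
E
python3 - <<'E'
from h import *
for n in('top','side'):
    c=shot(n,f'pics/{n}0.png'); R=np.array(c['R']);print(n,-R.T@np.array(c['t']),c['k1'],c['intrinsics'])
o=ctrl.get_obs();print(o['time_s'],o['ee_pos'],o['eef_rot'],o['grip_width'],ctrl.tcp_to_grasp)
E
```

```text
top [0.36475711 0.07233859 1.44053843] -0.1306046761060421 [[487.49098715   0.         317.15357557]
 [  0.         487.49098715 240.21440649]
 [  0.           0.           1.        ]]
side [ 0.41952184 -0.72505972  0.90271116] -0.10585796978468862 [[462.77456341   0.         318.63877171]
 [  0.         462.77456341 240.18696461]
 [  0.           0.           1.        ]]
0.1 [0.22865978 0.50019202 0.40416305] [-3.14061427e+00 -5.95422590e-05  2.71283899e+00] 0.09378201369112933 0.1804
```

View pics/top0.png

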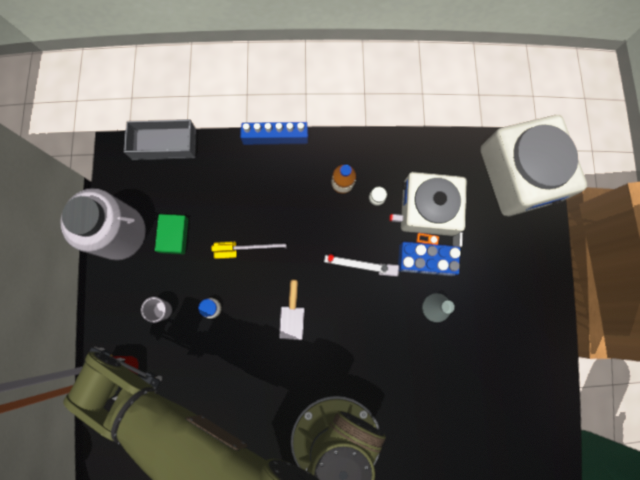

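View pics/side0.png

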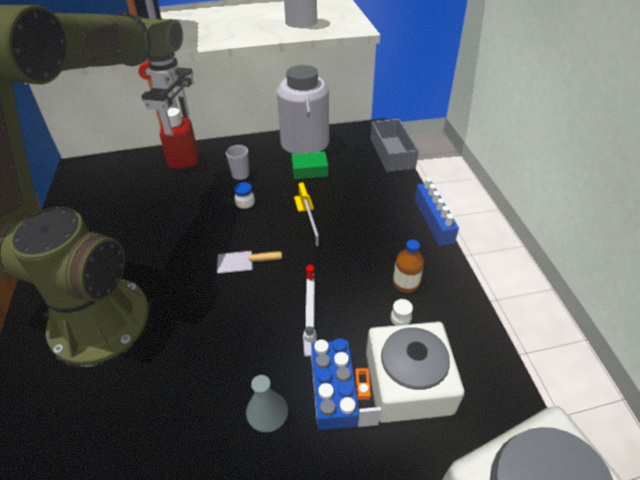

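The top view shows the carrier at about (428,239) in the gap, the knob at (330,259), the rod handle at (225,250) and the toe at (286,246). World +y is to the left and the gap opens to the left. Next I'll zoom in and compute positions.

```bash
python3 - <<'E'
from h import *
t=shot('top');s=shot('side')
def crop(c,x,y,w=100,h=75): return cv2.resize(c['img'][y:y+h,x:x+w],(400,300),interpolation=cv2.INTER_CUBIC)
cv2.imwrite('pics/comp.png',np.vstack([np.hstack([crop(t,380,200),crop(t,200,210)]),np.hstack([crop(s,295,325),crop(s,270,175)])]))
def mask(c,lo,hi,box,name,z,n=1):
    x0,y0,x1,y1=box
    m=cv2.inRange(cv2.cvtColor(c['img'],cv2.COLOR_BGR2HSV),lo,hi); k=np.zeros_like(m);k[y0:y1,x0:x1]=m[y0:y1,x0:x1]
    nn,_,st,ce=cv2.connectedComponentsWithStats(k)
    for i in np.argsort(-st[1:,4])[:n]+1:
        print(name,st[i],ce[i].round(1),onz(c,*ce[i],z).round(4))
mask(t,(22,120,100),(35,255,255),(190,220,260,280),'handle',.05,2)
mask(s,(22,120,100),(35,255,255),(270,170,330,220),'handleS',.05,2)
mask(t,(0,150,80),(6,255,255),(310,240,345,275),'knob',.065)
mask(s,(0,150,80),(6,255,255),(295,255,325,285),'knobS',.055)
mask(t,(0,120,80),(8,255,255),(380,205,405,230),'stop',.025)
mask(t,(5,150,100),(18,255,255),(405,225,450,250),'carrier',.018,2)
mask(s,(5,150,100),(18,255,255),(350,360,380,405),'carrierS',.018,2)
mask(t,(0,0,190),(180,60,255),(365,180,390,210),'wjar',.05)
E
```

```text
handle [211 242  26  17 380] [223.7 249.8] [0.5546 0.3157 0.05  ]
handleS [294 182  20  30 311] [302.4 198.2] [0.5547 0.2832 0.05  ]
knob [328 254   6   7  30] [330.6 256.9] [0.5282 0.0087 0.065 ]
knobS [306 264   8  15  94] [309.7 270.9] [0.5263 0.0042 0.055 ]
stop [389 214   4   7  21] [390.3 217. ] [ 0.65   -0.1736  0.025 ]
carrier [416 233  17  11 111] [423.6 237.8] [ 0.5872 -0.2729  0.018 ]
carrier [435 235   5   9  21] [437.3 239.4] [ 0.5817 -0.3142  0.018 ]
carrierS [355 368  16  32 291] [362.5 382.9] [ 0.5842 -0.2894  0.018 ]
wjar [372 187  14  15 163] [378.5 194. ] [ 0.7143 -0.1372  0.05  ]
```

View pics/comp.png

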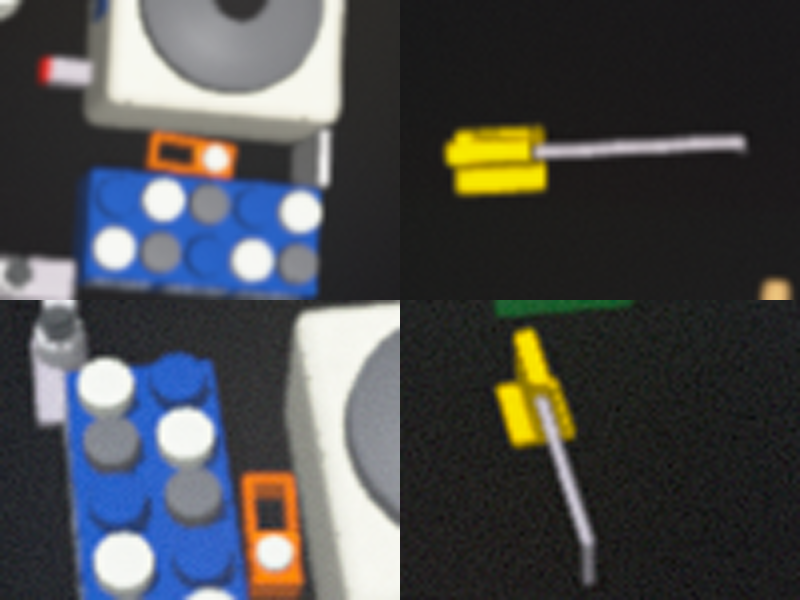

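Composite: the stop's red face is at (391,217.5), the pin head at (384.5,268) and the rack's front corner at (402.5,242.5). The rod runs from (234.5,248) to (285.5,245.5), and its toe in the side view is at (317,245.8).

```bash
python3 - <<'E'
from h import *
t=shot('top');s=shot('side')
P=lambda n,c,u,v,z:print(n,onz(c,u,v,z).round(4))
P('pin T',t,384.5,268,.042);P('pin S',s,295+59/4,325+22/4,.042)
P('stop',t,391,217.5,.022)
P('rackFL(70?)',t,402.5,242.5,.06);P('rackBL',t,380+318/4,200+190/4,.06)
P('rackS mouth gapside',s,295+210/4,325+62/4,.06);P('rackS FL',s,295+68/4,325+75/4,.06)
P('blade0',t,211.3,248.3,.056);P('blade1',t,235.5,247.8,.056)
P('rodA',t,234.5,248.3,.0415);P('rodB',t,285.5,245.5,.0415)
P('toe S',s,317,245.8,.0);P('bend S',s,270+187/4,175+240/4,.038);P('rodbase S',s,270+141/4,175+100/4,.038)
P('bladeS far',s,270+125/4,175+33/4,.056);P('bladeS near',s,270+152/4,175+95/4,.05)
P('foot T c',t,200+100/4,210+160/4,.005)
# carrier outline
for q in [(152,135),(236,142),(233,178),(148,168)]: P('car',t,380+q[0]/4,200+q[1]/4,.018)
for q in [(243,473),(295,473),(301,597),(250,585)]: P('carS',s,295+q[0]/4,325+q[1]/4-75*0,.018)
for q in [(160,143),(196,147),(194,167),(158,163)]: P('pocket',t,380+q[0]/4,200+q[1]/4,.018)
E
```

```text
pin T [ 0.4964 -0.1479  0.042 ]
pin S [ 0.4975 -0.1557  0.042 ]
stop [ 0.649  -0.1762  0.022 ]
rackFL(70?) [ 0.5676 -0.2001  0.06  ]
rackBL [ 0.5506 -0.3675  0.06  ]
rackS mouth gapside [ 0.5699 -0.2083  0.06  ]
rackS FL [ 0.4947 -0.2013  0.06  ]
blade0 [0.5587 0.3505 0.056 ]
blade1 [0.5593 0.2806 0.056 ]
rodA [0.5599 0.2857 0.0415]
rodB [0.5661 0.1376 0.0415]
toe S [0.5685 0.1364 0.    ]
bend S [0.569  0.1396 0.038 ]
rodbase S [0.5633 0.2877 0.038 ]
bladeS far [0.5616 0.3441 0.056 ]
bladeS near [0.5699 0.2774 0.05  ]
foot T c [0.5602 0.3196 0.005 ]
car [ 0.5995 -0.2564  0.018 ]
car [ 0.5934 -0.32    0.018 ]
car [ 0.5662 -0.3163  0.018 ]
car [ 0.5747 -0.2521  0.018 ]
carS [ 0.5403 -0.4099  0.018 ]
carS [ 0.5645 -0.4149  0.018 ]
carS [ 0.5525 -0.4716  0.018 ]
carS [ 0.531  -0.4616  0.018 ]
pocket [ 0.5934 -0.2621  0.018 ]
pocket [ 0.59   -0.2893  0.018 ]
pocket [ 0.5749 -0.287   0.018 ]
pocket [ 0.5783 -0.2599  0.018 ]
```

```bash
cat >> h.py <<'E'
from scipy.spatial.transform import Rotation as Ro
def plan(g,ang):
    "grasp-point world target, world angle of tool y (mod pi)"
    o=ctrl.get_obs();R=Ro.from_euler('xyz',o['eef_rot']).as_matrix()
    g0=np.array(o['ee_pos'])+R[:,2]*ctrl.tcp_to_grasp
    a=np.arctan2(R[1,1],R[0,1]); d=(ang-a+np.pi/2)%np.pi-np.pi/2
    Rt=Ro.from_euler('z',d).as_matrix()@R
    zt=np.array([0,0,-1.]);  # keep tool vertical
    print('t',o['time_s'],'grasp',g0.round(4),'yang',round(a,3),'tilt',(R[:,2]-zt).round(3)[:2])
    tcp=np.array(g)-zt*ctrl.tcp_to_grasp
    y=np.array([np.cos(a+d),np.sin(a+d),0]);Rg=np.c_[np.cross(y,zt),y,zt]
    print('row',(R.T@(tcp-o['ee_pos'])*100).round(2),Ro.from_matrix(R.T@Rg).as_rotvec().round(3))
ST=np.array([.590,-.206]);YW=-.10
def st(x,y): return ST+np.array([np.cos(YW)*x-np.sin(YW)*y,np.sin(YW)*x+np.cos(YW)*y])
def tost(p): d=np.array(p)[:2]-ST; return np.array([np.cos(YW)*d[0]+np.sin(YW)*d[1],-np.sin(YW)*d[0]+np.cos(YW)*d[1]])
E
python3 -c "
from h import *
plan([.561,.317,.14],.037)"
```

```text
t 0.3 grasp [0.2286 0.5001 0.2241] yang 1.142 tilt [-0. -0.]
row [-37.84  -2.84   8.41] [-0.     0.     1.105]
```

```bash
python3 -m jog '[[-5,-0.4,0,0,0,0.14],[-10,-0.8,0,0,0,0.28],[-15,-1.2,1,0,0,0.42],[-20,-1.5,2,0,0,0.56],[-25,-2,4,0,0,0.7],[-30,-2.3,6,0,0,0.84],[-34,-2.6,7,0,0,0.98],[-37.8,-2.8,8.4,0,0,1.1]]' 60 30 && python3 -c "
from h import *
plan([.561,.317,.14],.037)"
```

```text
time_s: 1.1
ee_pos: [0.5627, 0.3159, 0.3199]
eef_rot: [3.142, 0.0, 1.606]
force: [-0.1, 0.6, -0.7]
grip_width: 0.0564
grip_force: 0.0
t 1.1 grasp [0.5627 0.3159 0.1395] yang 0.035 tilt [ 0. -0.]
row [ 0.11 -0.17 -0.05] [ 0.     0.    -0.002]
```

```bash
python3 -m jog '[[0.1,-0.2,3,0,0,0],[0.1,-0.2,6,0,0,0],[0.1,-0.2,8,0,0,0],[0.1,-0.2,9.8,0,0,0],[0.1,-0.2,9.8,0,0,0],[0.1,-0.2,9.8,0,0,0]]' 60 30 && python3 -m jog '[[0,0,0,0,0,0],[0,0,0,0,0,0],[0,0,0,0,0,0],[0,0,0,0,0,0],[0,0,0,0,0,0],[0,0,0,0,0,0],[0,0,0,0,0,0],[0,0,0,0,0,0]]' 0 50
```

```text
time_s: 1.7
ee_pos: [0.5589, 0.3186, 0.2231]
eef_rot: [-3.142, -0.0, 1.613]
force: [0.0, -0.6, 0.3]
grip_width: 0.0565
grip_force: 0.0
time_s: 2.5
ee_pos: [0.5588, 0.3185, 0.2228]
eef_rot: [3.141, -0.0, 1.613]
force: [1.2, 1.1, 1.2]
grip_width: 0.0135
grip_force: 50.0
```

```bash
python3 -m jog '[[0,0,-1,0,0,0],[0,0,-2,0,0,0],[0,0,-3,0,0,0],[0,0,-4,0,0,0],[0,0,-4.5,0,0,0],[0,0,-4.5,0,0,0],[0,0,-4.5,0,0,0]]' && python3 - <<'E'
from h import *
t=shot('top');s=shot('side')
cr=lambda c,x,y:cv2.resize(c['img'][y:y+75,x:x+100],(400,300),interpolation=cv2.INTER_CUBIC)
cv2.imwrite('pics/lift.png',np.hstack([cr(t,220,210),cr(s,260,160)]))
o=ctrl.get_obs();R=Ro.from_euler('xyz',o['eef_rot']).as_matrix()
print(o['ee_pos'],o['eef_rot'],o['force'])
E
```

```text
time_s: 3.2
ee_pos: [0.5587, 0.3184, 0.2674]
eef_rot: [-3.141, 0.0, 1.613]
force: [-1.0, -0.0, -2.0]
grip_width: 0.0138
grip_force: 50.0
[0.55868278 0.31845006 0.2670864 ] [-3.14078391e+00  3.64673565e-04  1.61279921e+00] [ 0.74364544 -0.00621992 -1.11730112]
```

View pics/lift.png

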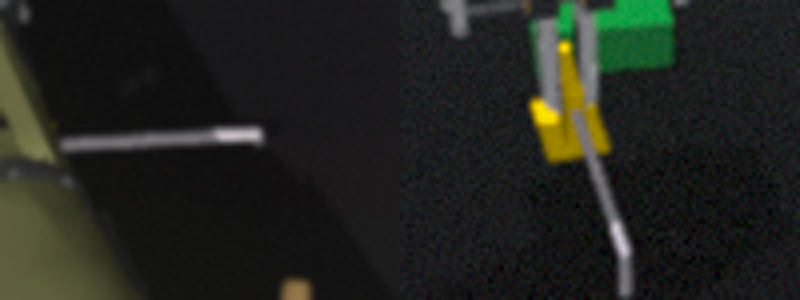

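The rod is lifted and level. The bend is at about (285.5,243.5) in the top view and the toe at (316.8,233.2) in the side view.

```bash
cat >> h.py <<'E'
def toe(d,da):  # toe world from tool state: d along rod, da = rod dir minus tool y angle
    o=ctrl.get_obs();R=Ro.from_euler('xyz',o['eef_rot']).as_matrix();a=np.arctan2(R[1,1],R[0,1])+da
    return np.array(o['ee_pos'][:2])+d*np.array([np.cos(a),np.sin(a)])
E
python3 - <<'E'
from h import *
t=shot('top');s=shot('side')
a=onz(t,285.5,243.5,.0857);b=onz(s,316.75,233.25,.044);c=onz(t,220+62/4,210+145/4,.0857)
d=onz(s,260+178/4,160+112/4,.082);e=onz(s,260+225/4,160+240/4,.082)
print(a,b,c,d,e)
o=ctrl.get_obs();p=np.array(o['ee_pos'])
for q in(a,b): v=q-p;print(np.hypot(*v[:2]),np.arctan2(v[1],v[0]))
v=a-c;print(np.arctan2(v[1],v[0])); v=e-d;print(np.arctan2(v[1],v[0]))
E
```

```text
[0.56544079 0.13548005 0.0857    ] [0.5692362  0.14013138 0.044     ] [0.55950257 0.27614452 0.0857    ] [0.56267451 0.28809018 0.082     ] [0.57052788 0.1507386  0.082     ]
0.18310321531335702 -1.5341852800734421
0.178637891965692 -1.511998287769796
-1.5286058899165091
-1.5136813648677505
```

```bash
python3 - <<'E'
from h import *
s=shot('side')
c=[onz(s,295+x/4,325+y/4,.018) for x,y in [(243,173),(295,173),(301,297),(250,285)]]
print(np.round(c,4)); print([tost(q).round(4) for q in c])
c=[onz(s,295+x/4,325+y/4,.018) for x,y in [(256,186),(285,186),(287,230),(259,230)]]
print('pocket',tost(np.mean(c,0)))
for y in(.26,.112):
    q=st(0,y);plan([*q,.0868],np.pi/2+np.pi/2-.1)
E
```

```text
[[ 0.5787 -0.2533  0.018 ]
 [ 0.6058 -0.2589  0.018 ]
 [ 0.5906 -0.3279  0.018 ]
 [ 0.5669 -0.3163  0.018 ]]
[array([-0.0065, -0.0482]), array([ 0.021 , -0.0511]), array([ 0.0128, -0.1213]), array([-0.012 , -0.1121])]
pocket [ 0.00560131 -0.07008675]
t 3.45 grasp [0.5586 0.3184 0.0869] yang 0.042 tilt [-0.001 -0.   ]
row [-2.679e+01  4.600e+00  1.000e-02] [-0.001  0.     0.142]
t 3.45 grasp [0.5586 0.3184 0.0869] yang 0.042 tilt [-0.001 -0.   ]
row [-4.145e+01  2.510e+00  2.000e-02] [-0.001  0.     0.142]
```

```bash
python3 -m jog '[[-2,0.6,0,0,0,0.02],[-5,1.2,0,0,0,0.05],[-9,2,0,0,0,0.08],[-13,2.8,0,0,0,0.11],[-17,3.6,0,0,0,0.142],[-21,4.2,0,0,0,0.142],[-24.5,4.6,0,0,0,0.142],[-26.8,4.8,0,0,0,0.142]]' && python3 -m jog '[[0,0,0,0,0,0],[0,0,0,0,0,0]]' && python3 - <<'E'
from h import *
plan([*st(.002,.112),.0868],np.pi-.1)
E
```

```text
time_s: 4.25
ee_pos: [0.6182, 0.0503, 0.2675]
eef_rot: [-3.141, 0.0, 1.469]
force: [0.5, 0.2, -1.1]
grip_width: 0.0135
grip_force: 50.0
time_s: 4.45
ee_pos: [0.618, 0.0527, 0.2675]
eef_rot: [-3.141, -0.0, 1.47]
force: [-1.2, 0.9, -0.5]
grip_width: 0.0135
grip_force: 50.0
t 4.45 grasp [0.6179 0.0528 0.0871] yang -0.101 tilt [-0.  0.]
row [-1.482e+01  1.000e-02  3.000e-02] [-0.    -0.    -0.001]
```

```bash
python3 -m jog '[[-2,0,0,0,0,0],[-4,0,0,0,0,0],[-6.5,0,0,0,0,0],[-9,0,0,0,0,0],[-11.5,0,0,0,0,0],[-13.5,0,0,0,0,0],[-14.8,0,0,0,0,0],[-14.8,0,0,0,0,0]]' && python3 -m jog '[[0,0,0.6,0,0,0],[0,0,1.2,0,0,0],[0,0,1.7,0,0,0],[0,0,1.7,0,0,0]]' && python3 - <<'E'
from h import *
t=shot('top');s=shot('side')
cr=lambda c,x,y:cv2.resize(c['img'][y:y+50,x:x+50],(400,400),interpolation=cv2.INTER_CUBIC)
cv2.imwrite('pics/hov.png',np.hstack([cr(t,400,215),cr(s,340,350)]))
o=ctrl.get_obs();print(o['ee_pos'],o['eef_rot'])
q=st(.002,-.068);print(proj(t,[*q,.07]),proj(s,[*q,.027]))
E
```

```text
time_s: 5.25
ee_pos: [0.6032, -0.0948, 0.2676]
eef_rot: [-3.141, -0.0, 1.47]
force: [0.8, -0.5, -1.3]
grip_width: 0.0137
grip_force: 50.0
time_s: 5.65
ee_pos: [0.6031, -0.0939, 0.2495]
eef_rot: [-3.14, -0.0, 1.472]
force: [-0.4, -0.8, -1.7]
grip_width: 0.0138
grip_force: 50.0
[ 0.60326982 -0.09419565  0.25047909] [-3.14129073e+00 -5.65889131e-05  1.47115539e+00]
[[428.17593981 235.58671237]] [[361.32764542 374.13188765]]
```

View pics/hov.png

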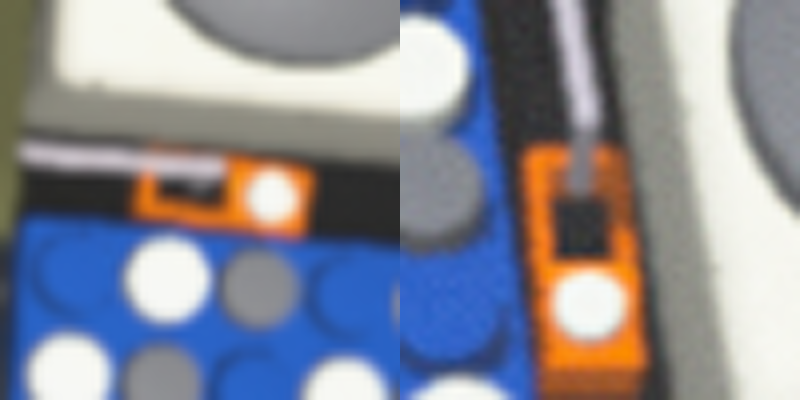

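Top view: the toe's lower end is at about (425.6,238.1), over the pocket centred at (424.2,238.7). Side view: the toe tip is at (362.2,374.4) over the pocket opening. I'll compare the two numerically.

```bash
python3 - <<'E'
from h import *
t=shot('top');s=shot('side');zt=ctrl.get_obs()['ee_pos'][2]-.2228
S=lambda c,u,v,z:tost(onz(c,u,v,z)).round(4)
print('z toe',zt)
print('toe kin',tost(toe(-.180,np.pi/2*0+ -np.pi/2+0*1)), tost(np.array(ctrl.get_obs()['ee_pos'][:2])+.18*np.array([np.cos(1.471-np.pi),np.sin(1.471-np.pi)])))
print('toe T',S(t,425.6,238.1,zt),'toe S',S(s,362.2,374.4,zt),'bend T',S(t,427.9,235.6,.0415+zt))
print('pocket T',S(t,424.2,238.7,.018))
for x,y in [(525,147),(620,147),(647,370),(540,360)]: print('carS',S(s,340+(x-400)/8,350+y/8,.018))
print('pocketS near edge',S(s,340+181/8,350+262/8,.018))
E
```

```text
z toe 0.02804268957480699
toe kin [0.00206098 0.29236767] [ 0.0021237  -0.06763232]
toe T [ 0.0015 -0.0705] toe S [ 0.0036 -0.0694] bend T [ 0.002  -0.0673]
pocket T [ 0.0012 -0.0687]
carS [-0.0068 -0.0485]
carS [ 0.0183 -0.0511]
carS [ 0.0151 -0.1149]
carS [-0.0116 -0.1094]
pocketS near edge [ 0.0029 -0.0832]
```

Aligned to within 2 mm, so I'll lower the toe into the pocket.

```bash
python3 -m jog '[[0,0,0.5,0,0,0],[0,0,1,0,0,0],[0,0,1.5,0,0,0],[0,0,2,0,0,0],[0,0,2.4,0,0,0],[0,0,2.4,0,0,0],[0,0,2.4,0,0,0]]'
python3 -m jog '[[0.5,0,0,0,0,0],[1,0,0,0,0,0],[1.5,0,0,0,0,0],[2,0,0,0,0,0],[2.5,0,0,0,0,0],[3,0,0,0,0,0]]'; python3 - <<'E'
from h import *
s=shot('side')
cv2.imwrite('pics/pull.png',cv2.resize(s['img'][330:410,320:400],(480,480),interpolation=cv2.INTER_CUBIC))
E
```

```text
time_s: 6.55
ee_pos: [0.6032, -0.0945, 0.2266]
eef_rot: [3.142, 0.0, 1.471]
force: [0.2, -0.5, -1.6]
grip_width: 0.0139
grip_force: 50.0
time_s: 7.15
ee_pos: [0.6063, -0.0642, 0.2267]
eef_rot: [3.142, 0.0, 1.471]
force: [0.2, -1.1, -0.7]
grip_width: 0.0138
grip_force: 50.0
```

View pics/pull.png

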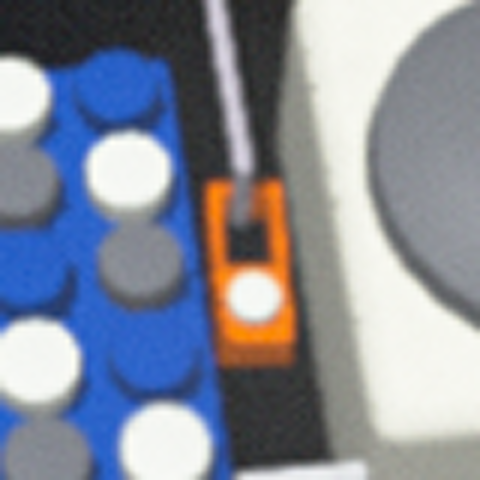

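```bash
python3 -m jog '[[1.5,0,0,0,0,0],[3,0,0,0,0,0],[4.5,0,0,0,0,0],[6,0,0,0,0,0],[7.5,0,0,0,0,0],[9,0,0,0,0,0],[10.5,0,0,0,0,0],[12,0,0,0,0,0]]'
python3 -m jog '[[1.5,0,0,0,0,0],[3,0,0,0,0,0],[4.5,0,0,0,0,0],[6,0,0,0,0,0],[7.5,0,0,0,0,0],[9,0,0,0,0,0],[10.5,0,0,0,0,0],[12,0,0,0,0,0]]'
python3 -m jog '[[1.5,0,0,0,0,0],[3,0,0,0,0,0],[4.5,0,0,0,0,0],[6,0,0,0,0,0],[7,0,0,0,0,0],[8,0,0,0,0,0],[8.5,0,0,0,0,0],[8.5,0,0,0,0,0]]'
python3 - <<'E'
from h import *
s=shot('side','pics/out.png')
plan([.561,.315,.045+.042],.037+np.pi)
E
```

```text
time_s: 8.0
ee_pos: [0.6183, 0.056, 0.2266]
eef_rot: [-3.142, 0.0, 1.471]
force: [-0.5, -0.4, -1.4]
grip_width: 0.0135
grip_force: 50.0
time_s: 8.8
ee_pos: [0.6303, 0.1754, 0.2266]
eef_rot: [-3.142, 0.0, 1.471]
force: [0.3, -0.0, -1.2]
grip_width: 0.0135
grip_force: 50.0
time_s: 9.6
ee_pos: [0.6386, 0.2592, 0.2265]
eef_rot: [-3.142, -0.0, 1.471]
force: [0.5, -0.8, -1.4]
grip_width: 0.0137
grip_force: 50.0
t 9.65 grasp [0.6386 0.2587 0.0461] yang -0.1 tilt [-0. -0.]
row [ 4.83 -8.29 -4.09] [-0.     0.    -0.137]
```

View pics/out.png

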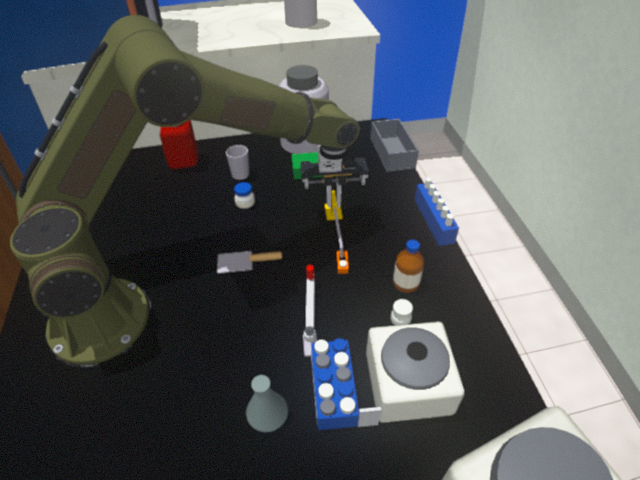

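Carrier is out at about (343,262) in the side view, well past the bar end. Next I'll unhook the rod and put it back down near its original place.

```bash
python3 -m jog '[[0,0,-1.5,0,0,0],[0,0,-3,0,0,0],[0,0,-4.5,0,0,0],[1.5,-2.5,-4.5,0,0,-0.04],[3,-5,-4.5,0,0,-0.08],[4.2,-7,-4.5,0,0,-0.12],[4.8,-8.2,-4.5,0,0,-0.137],[4.8,-8.2,-4.5,0,0,-0.137]]'
python3 -m jog '[[0,0,1.5,0,0,0],[0,0,3,0,0,0],[0,0,4,0,0,0],[0,0,4.4,0,0,0],[0,0,4.7,0,0,0],[0,0,4.9,0,0,0],[0,0,4.9,0,0,0]]'
```

```text
time_s: 10.45
ee_pos: [0.5611, 0.3154, 0.2728]
eef_rot: [3.141, -0.0, 1.609]
force: [-0.1, -0.4, -1.4]
grip_width: 0.0138
grip_force: 50.0
time_s: 11.15
ee_pos: [0.562, 0.3146, 0.223]
eef_rot: [3.141, -0.0, 1.608]
force: [1.1, 0.6, -1.1]
grip_width: 0.0137
grip_force: 50.0
```

```bash
python3 -m jog '[[0,0,0,0,0,0],[0,0,0,0,0,0],[0,0,0,0,0,0],[0,0,0,0,0,0],[0,0,0,0,0,0],[0,0,0,0,0,0]]' 60 30; python3 -m jog '[[0,0,-2,0,0,0],[0,0,-5,0,0,0],[0,0,-9,0,0,0],[0,0,-12,0,0,0],[0,0,-12,0,0,0]]'
python3 - <<'E'
from h import *
t=shot('top');s=shot('side')
for n,c,b,lo,hi,z in[('carT',t,(280,200,360,270),(5,150,100),(18,255,255),.018),('carS',s,(325,240,360,290),(5,150,100),(18,255,255),.018),('knobS',s,(295,255,325,285),(0,150,80),(6,255,255),.055),('yelS',s,(280,170,330,225),(22,120,100),(35,255,255),.04)]:
    x0,y0,x1,y1=b;m=np.zeros((480,640),np.uint8);m[y0:y1,x0:x1]=cv2.inRange(cv2.cvtColor(c['img'],cv2.COLOR_BGR2HSV),lo,hi)[y0:y1,x0:x1]
    M=cv2.moments(m,True)
    if M['m00']: q=onz(c,M['m10']/M['m00'],M['m01']/M['m00'],z);print(n,M['m00'],q.round(3),tost(q).round(3))
pin=np.array([-.1,.045])
th=1.48
p=pin+.12*np.array([np.cos(th),np.sin(th)])+.045*np.array([-np.sin(th),np.cos(th)])
plan([*st(*p),.12],-.1); print(st(*p))
E
```

```text
time_s: 11.75
ee_pos: [0.5619, 0.3147, 0.2227]
eef_rot: [3.142, -0.0, 1.608]
force: [-0.0, 0.6, 0.6]
grip_width: 0.0556
grip_force: 0.0
time_s: 12.25
ee_pos: [0.5621, 0.3148, 0.3476]
eef_rot: [3.135, -0.003, 1.608]
force: [0.3, 0.3, 0.7]
grip_width: 0.0563
grip_force: 0.0
carT 168.0 [0.619 0.062 0.018] [0.002 0.27 ]
carS 206.0 [0.618 0.052 0.018] [0.002 0.26 ]
knobS 94.0 [0.526 0.005 0.055] [-0.085  0.203]
yelS 315.0 [0.557 0.29  0.04 ] [-0.082  0.491]
t 12.35 grasp [0.5618 0.3147 0.1623] yang 0.037 tilt [0. 0.]
row [-33.6  -10.07   4.21] [ 0.    -0.     0.137]
[ 0.47356558 -0.02488521]
```

```bash
python3 -m jog '[[-4,-1.5,0,0,0,0.03],[-8.5,-3,0,0,0,0.05],[-13,-4.5,1,0,0,0.08],[-17.5,-6,2,0,0,0.1],[-22,-7.5,3,0,0,0.137],[-26.5,-9,4,0,0,0.137],[-31,-9.7,4.2,0,0,0.137],[-33.6,-10.1,4.2,0,0,0.137]]' 0 20; python3 -m jog '[[0,0,2,0,0,0],[0,0,4,0,0,0],[0,0,6,0,0,0],[0,0,8,0,0,0],[0,0,8.6,0,0,0],[0,0,8.6,0,0,0]]'
python3 - <<'E'
from h import *
pin=np.array([-.1,.045])
for th,off in[(1.48,.026),(1.2,.024),(.9,.023),(.6,.022),(.3,.02),(.1,.019),(.0,.017)]:
    p=pin+.12*np.array([np.cos(th),np.sin(th)])+off*np.array([-np.sin(th),np.cos(th)]);print(th,tost(ctrl.get_obs()['ee_pos']).round(4));plan([*st(*p),.034],-.1)
E
```

```text
time_s: 13.15
ee_pos: [0.4722, -0.0273, 0.299]
eef_rot: [-3.138, 0.0, 1.469]
force: [0.8, 0.3, 0.7]
grip_width: 0.0001
grip_force: 0.0
time_s: 13.75
ee_pos: [0.473, -0.0248, 0.2135]
eef_rot: [-3.139, -0.0, 1.471]
force: [-0.1, 0.4, 0.2]
grip_width: 0.0007
grip_force: 0.0
1.48 [-0.1345  0.1686]
t 13.75 grasp [ 0.4725 -0.0247  0.0331] yang -0.1 tilt [-0.003  0.   ]
row [-0.17  1.95 -0.1 ] [-0.003 -0.    -0.   ]
1.2 [-0.1345  0.1686]
t 13.75 grasp [ 0.4725 -0.0247  0.0331] yang -0.1 tilt [-0.003  0.   ]
row [-0.31  5.56 -0.11] [-0.003 -0.    -0.   ]
0.9 [-0.1345  0.1686]
t 13.75 grasp [ 0.4725 -0.0247  0.0331] yang -0.1 tilt [-0.003  0.   ]
row [-1.53  9.11 -0.12] [-0.003 -0.    -0.   ]
0.6 [-0.1345  0.1686]
t 13.75 grasp [ 0.4725 -0.0247  0.0331] yang -0.1 tilt [-0.003  0.   ]
row [-3.77 12.11 -0.13] [-0.003 -0.    -0.   ]
0.3 [-0.1345  0.1686]
t 13.75 grasp [ 0.4725 -0.0247  0.0331] yang -0.1 tilt [-0.003  0.   ]
row [-6.9  14.33 -0.14] [-0.003 -0.    -0.   ]
0.1 [-0.1345  0.1686]
t 13.75 grasp [ 0.4725 -0.0247  0.0331] yang -0.1 tilt [-0.003  0.   ]
row [-9.27 15.2  -0.14] [-0.003 -0.    -0.   ]
0.0 [-0.1345  0.1686]
t 13.75 grasp [ 0.4725 -0.0247  0.0331] yang -0.1 tilt [-0.003  0.   ]
row [-10.66  15.45  -0.14] [-0.003 -0.    -0.   ]
```

```bash
python3 -m jog '[[-0.2,1,0,0,0,0],[-0.2,2,0,0,0,0],[-0.2,3.2,0,0,0,0],[-0.2,4.4,0,0,0,0],[-0.3,5.6,0,0,0,0],[-0.8,7.2,0,0,0,0],[-1.5,9.1,0,0,0,0],[-2.6,10.6,0,0,0,0]]'; python3 -m jog '[[-1.2,1.5,0,0,0,0],[-2.7,2.7,0,0,0,0],[-4.3,3.7,0,0,0,0],[-5.5,4.2,0,0,0,0],[-6.4,4.5,0,0,0,0]]'
python3 - <<'E'
from h import *
o=ctrl.get_obs();print(o['force'],tost(o['ee_pos']))
s=shot('side');cv2.imwrite('pics/bar.png',cv2.resize(s['img'][230:410,280:460],(540,540),interpolation=cv2.INTER_CUBIC))
E
```

```text
time_s: 14.55
ee_pos: [0.5777, -0.0615, 0.2153]
eef_rot: [3.141, -0.0, 1.471]
force: [-2.7, 1.9, 0.4]
grip_width: 0.0007
grip_force: 0.7
time_s: 15.05
ee_pos: [0.6151, -0.1303, 0.2149]
eef_rot: [3.141, -0.0, 1.47]
force: [-1.4, 1.6, 0.9]
grip_width: 0.0002
grip_force: 0.5
[-1.37704095  1.58390932  0.89479757] [0.01738019 0.07777658]
```

View pics/bar.png

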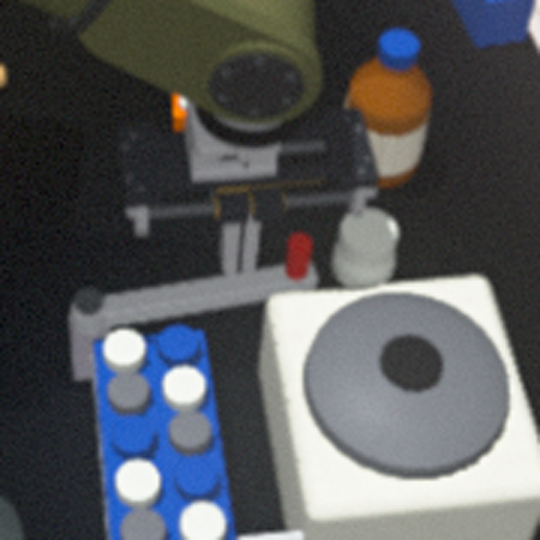

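The bar is nearly shut and the jar is clear of it. I'll press on until the stop resists.

```bash
python3 -m jog '[[-0.4,0,0,0,0,0],[-0.8,0,0,0,0,0],[-1.2,0,0,0,0,0],[-1.5,0,0,0,0,0]]'; python3 -m jog '[[-0.15,0,0,0,0,0],[-0.3,0,0,0,0,0],[-0.3,0,0,0,0,0]]'
```

```text
time_s: 15.5
ee_pos: [0.6132, -0.1434, 0.2148]
eef_rot: [3.142, -0.003, 1.471]
force: [3.1, 25.4, 3.5]
grip_width: 0.0004
grip_force: 12.6
time_s: 15.8
ee_pos: [0.6133, -0.1441, 0.2148]
eef_rot: [-3.141, -0.006, 1.472]
force: [4.2, 29.1, 5.2]
grip_width: 0.0002
grip_force: 15.0
```

The stop resists at about 29 N, so I'll back off and lift.

```bash
python3 -m jog '[[0.5,0,0,0,0,0],[1.5,0,0,0,0,0],[3,0,0,0,0,0],[3,0,-4,0,0,0],[3,0,-8,0,0,0],[3,0,-13,0,0,0],[0,-5,-17,0,0,0],[0,-10,-20,0,0,0]]'; python3 -m jog '[[0,-5,0,0,0,0],[0,-10,0,0,0,0],[0,-15,0,0,0,0],[0,-15,0,0,0,0],[0,-15,0,0,0,0]]'
python3 - <<'E'
from h import *
t=shot('top');s=shot('side')
cv2.imwrite('pics/fin.png',np.vstack([np.hstack([cv2.resize(t['img'][160:310,200:400],(400,300)),cv2.resize(t['img'][200:275,370:470],(400,300))]),np.hstack([cv2.resize(s['img'][170:320,250:450],(400,300)),cv2.resize(s['img'][300:375,290:390],(400,300))])]))
print(ctrl.get_obs()['force'])
E
```

```text
time_s: 16.6
ee_pos: [0.5356, -0.1368, 0.4012]
eef_rot: [3.14, 0.001, 1.471]
force: [1.1, 0.8, -0.1]
grip_width: 0.0003
grip_force: 0.0
time_s: 17.1
ee_pos: [0.3868, -0.1213, 0.4006]
eef_rot: [3.14, 0.001, 1.47]
force: [0.3, -0.3, 0.2]
grip_width: 0.0005
grip_force: 0.0
[-0.12518655 -0.0191638  -0.5560216 ]
```

View pics/fin.png

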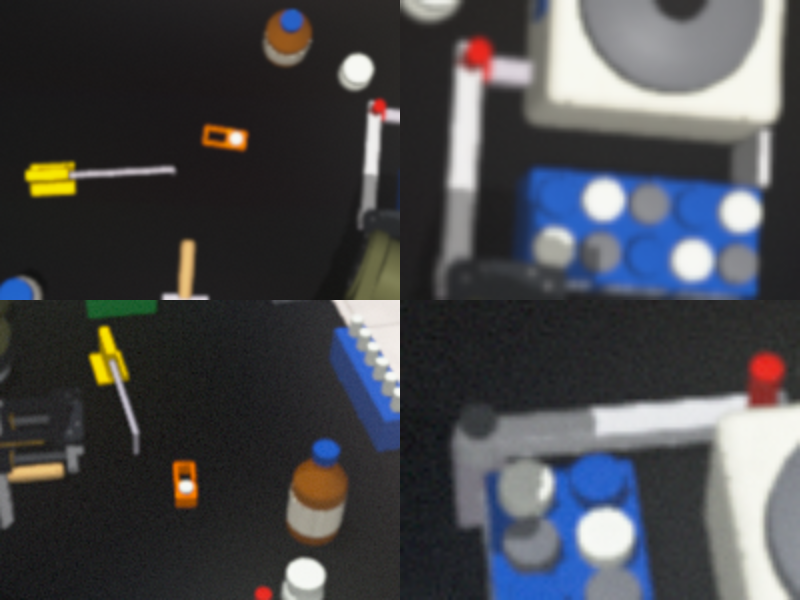

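The bar rests on its stop, the rod stands upright, and the carrier lies flat and well clear. The hand touches nothing.

```bash
python3 -c "
from h import *
print(tost(onz(shot('top'),390,213,.065)))
print(ctrl.hand_in())"
```

```text
[0.05944063 0.04585205]
the job is handed in; nothing more can be done
None
```

I handed the job in at about 17 s, and no verdict came back: the carrier is hooked out and lies flat about 0.26 m from the mouth, the guard bar is shut on its red stop (it resisted at 29 N), the rod stands upright near its original place, and the bystanders I could see in the last pictures were undisturbed.

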